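# Clear the measuring bench: sort the checked parts

## Robot

A 7-joint arm with a two-finger parallel gripper is mounted at the origin on the work surface. World frame = base frame: x ahead of the robot, y to its left, z up, the work surface at z = 0. Lengths are in m, angles in rad, forces in N, time in s.
With the tool pointing down it reaches from about 0.4 to 0.875 m from the base axis. Payload 19.3 kg.
Tool frame: the origin (TCP) lies on the mounting face of the last link; the fingertips stand 173 mm ahead of it and the grasp point (between the pads) lies 155 mm ahead of it; z points along the fingers, y is the line along which they close (so a half turn about z gives the same grasp; the last joint's range is limited). The gripper opens to 85 mm and grips with 20 to 120 N. Pads are 22 mm wide; open, the fingers measure 114 mm over their backs; the gripper's body (76 mm by 85 mm) begins 54 mm behind the grasp point. The pads swing forward as they close: fully open they stand 13 mm farther back than shut.
Start: joints at [1.188, 0.521, -0.036, 1.599, 0.021, 1.021, -0.113], TCP at [0.192, -0.595, 0.405] pointing down, gripper open.
Joint ranges: [-2.91, 2.91], [-0.3, 2.13], [-1.5, 1.42], [0.17, 2.43], [-1.26, 4.41], [0.16, 1.93], [-2.52, 2.52]. Speed limits (rad/s): [1.89, 1.89, 2.39, 2.39, 3.01, 3.01, 3.01].

## Interface

Orientations are given as [roll, pitch, yaw] about the fixed x, y, z axes, in that order (R = Rz(yaw) Ry(pitch) Rx(roll)).
In Python, from workcell import bot, vision gives the robot as it stands.
- The arm moves only by the shell command python3 -m creep 'ROWS' [FORCE]. ROWS is JSON, a list that holds one entry, the list of rows, each a list of 7 numbers: the opening, from -1 (shut) to 1 (fully open), then the shift along the tool's x, y, z in cm, then the turn, a rotation vector about the tool's x, y, z in rad. In form: [[[grip, tx, ty, tz, rx, ry, rz], ...]]. A call has 1 to 12 rows; each row shifts and turns the commanded pose from where the row before left it, along the tool's axes as they then stand; what a row does not reach is not made up. A row lasts 1/8 s, in which the tool goes at most 62.5 mm and 10.7 degrees, less where a joint would pass 70% of its speed; a pose out of reach is approached as far as the arm can. A call with a gripper value outside its range is refused whole. The fingers move at their own pace and stop on an object; FORCE is the grip in N (left out, the last holds). Time passes only in rows, so rows that do not move let the fingers close. It gives the time, the measured TCP pose, the force, the opening and the grip force at its end, in the units of the state.
- bot.observe(): the state, without advancing time (a new reading comes with each control period).
- vision.grab_frame(name): name is "side" or "top" or "wrist"; returns a dict with "image" (480x640x3 uint8, blue, green, red), "depth" (480x640 float32, m along the optical axis (not along the pixel's ray), 0 where there is no reading), "fovy" (degrees; the focal length in pixels is half the picture's height over the tangent of half this angle, whatever the lens; pixels are square), "cx", "cy" (the principal point, pixels), "cam_to_world" (4x4, takes a point from camera to world coordinates); the wrist camera has in their place "tool_from_camera" (4x4, takes a point from camera to tool coordinates, whose origin is the TCP and whose axes are the flange's). Camera axes: x right, y down, z forward; pixel columns grow to the right and rows downward; lengths in m; the calibration is good to about 2 mm. A picture is of the moment at which its call begins: read the wrist's pose just before it.
- bot.job_done(): hands the job in; it is judged then, once.
The state is a dict: "clock": time; "qpos": joint angles; "qd": joint speeds; "joint_efforts": joint torques, N m; "position": TCP position; "tool_rot": TCP orientation; "force": force on the tool from outside, world axes, zero at the start; "moment": the same for the moment, N m; "grip_width": finger opening in m; "finger_force": force on a finger pad.
Only numpy, scipy, OpenCV 4.12 (cv2) and the standard library are available. Lean on these libraries where they do the work, as an engineer would, in place of code of your own. Each camera call takes 0.05 s, during which the arm holds its last target. There are 200 camera calls.

## Task

The measuring is done: sort the parts lying on the bench into their places. Lay both bolts flat on the floor of the rectangular metal tray, both rings flat on the floor of the round dish side by side, and put the V-block upright, groove up, fully down in the recess of the wooden case. Set each part down gently without dropping it, and leave the mouse and the bottle alone.

Things in the scene. Friction and masses are not known exactly. Their poses are not given: they have to be found in the camera images.
- bolt_a: one of two alike steel hex bolts with a nut near the tip, lying down; 77 mm long; bare shank 16 mm thick, 45 mm long between head and nut (pinch here from above); head 10 mm and nut 13 mm long, both 24 mm across flats; 9 mm of thread past the nut. Origin on the bolt axis at mid bare shank, 12 mm above what it lies on; x axis level, from head to tip. 0.12-0.21 kg.
- bolt_b: one of two alike steel hex bolts with a nut near the tip, lying down; 77 mm long; bare shank 16 mm thick, 45 mm long between head and nut (pinch here from above); head 10 mm and nut 13 mm long, both 24 mm across flats; 9 mm of thread past the nut. Origin on the bolt axis at mid bare shank, 12 mm above what it lies on; x axis level, from head to tip. 0.12-0.21 kg.
- ring_a: one of two alike plain steel spacer rings lying flat on the bench; 36 mm outside and 20 mm inside diameter, 14 mm high. Origin at the middle of the ring (7 mm above what it lies on), z axis along the bore. 0.06 to 0.1 kg.
- ring_b: one of two alike plain steel spacer rings lying flat on the bench; 36 mm outside and 20 mm inside diameter, 14 mm high. Origin at the middle of the ring (7 mm above what it lies on), z axis along the bore. 0.06 to 0.1 kg.
- v_block: steel V-block on the bench, groove up: 50 mm long (its x), 36 mm wide (y) with upright flanks, 36 mm high; the V groove in its top runs along x, about 26 mm wide. Origin at the centre of its underside, z up; a half turn makes no difference. 0.26-0.46 kg. Grasp it across its 36 mm width, by the upper half.
- tray: rectangular open aluminium tray, fixed: outside 130 mm (its x) by 150 mm (y), 22 mm high, walls 5 mm thick (inside 120 by 140 mm), inner floor 4 mm above the bench. Origin at the centre of its underside, z up. Both bolts belong here; they fit side by side lying along x, e.g. at y = +30 and -30 mm.
- dish: round white open dish, fixed to the bench: outside diameter 150 mm, 20 mm high, wall 4 mm thick (inside diameter 142 mm), inner floor 5 mm above the bench. Origin at the centre of its underside, z up. The rings belong here, side by side, for instance 26 mm either side of its middle.
- case: low wooden case, fixed: outside 110 mm (its x) by 96 mm (y), 18 mm high, with one recess in its middle, 66 mm (x) by 52 mm (y), 12 mm deep, its floor 6 mm above the bench; rims 22 mm wide. Origin at the centre of its underside, z up. The V-block belongs in the recess, its length along the case's x (either way round), with 8 mm of play on every side.
- mouse: white and grey computer mouse on a black mouse pad with an orange edge, 100 by 58 mm, 32 mm high, loose; a bystander, to be left alone. Origin at the centre of its underside.
- bottle: small white plastic bottle with a blue cap, 48 mm in diameter, 110 mm high, loose and upright; a bystander, to be left alone. Origin at the centre of its underside.

How it is judged:
At the end, for the whole second after the job is handed in: Bolts level (0.12 rad), origin <21 mm over the tray's underside, within 50 mm (x), 62 mm (y) of its middle; rings flat (0.12 rad), <16 mm up, within 56 mm of the dish's middle; V-block upright (0.1 rad), <10 mm up, within 14 mm of the case's middle; all at rest; bystanders moved <30 mm (x of bolt_a in the frame of tray between -0.05 and 0.05 m and y of bolt_a in the frame of tray between -0.062 and 0.062 m and z of each of bolt_a, bolt_b in the frame of tray below 0.021 m and angle between bolt_a's own x axis and vertical between 1.4508 and 1.6908 rad and x of bolt_b in the frame of tray between -0.05 and 0.05 m and y of bolt_b in the frame of tray between -0.062 and 0.062 m and angle between bolt_b's own x axis and vertical between 1.4508 and 1.6908 rad and horizontal distance between each of ring_a, ring_b and dish below 0.056 m and z of each of ring_a, ring_b in the frame of dish below 0.016 m and (angle between ring_a's own z axis and vertical below 0.12 rad or angle between ring_a's own z axis and vertical above 3.02159 rad) and (angle between ring_b's own z axis and vertical below 0.12 rad or angle between ring_b's own z axis and vertical above 3.02159 rad) and x of v_block in the frame of case between -0.014 and 0.014 m and y of v_block in the frame of case between -0.014 and 0.014 m and z of v_block in the frame of case below 0.01 m and angle between v_block's own z axis and vertical below 0.1 rad and linear speed of each of bolt_a, bolt_b, ring_a, ring_b, v_block below 0.02 m/s and distance of each of mouse, bottle from where it was at the start of the episode below 0.03 m and angle between bottle's own z axis and vertical below 0.2 rad); the robot touches nothing.
It fails at once if the computer mouse or the bottle is pushed more than 30 mm or the bottle is tipped (distance of any of mouse, bottle from where it was at the start of the episode above 0.03 m or angle between bottle's own z axis and vertical above 0.2 rad).
It fails at once if a part is dropped or flung: faster than 0.75 m/s within 50 mm of the bench (a free fall of about 30 mm or more) ((linear speed of bolt_a above 0.75 m/s and height (world z) of bolt_a below 0.05 m) or (linear speed of bolt_b above 0.75 m/s and height (world z) of bolt_b below 0.05 m) or (linear speed of ring_a above 0.75 m/s and height (world z) of ring_a below 0.05 m) or (linear speed of ring_b above 0.75 m/s and height (world z) of ring_b below 0.05 m) or (linear speed of v_block above 0.75 m/s and height (world z) of v_block below 0.05 m)).
It also fails if it takes over 120 s, if anything falls off the work surface, if the arm or the gripper's body presses on something with over 40 N, if the wrist force passes 120 N, or if a joint passes its speed limit or range.

## Working session

There is one attempt and no reset: what is moved stays moved. The work goes in short steps, Python scripts to look and compute and a shell command to move; the robot and the scene stay as the last step left them, time stands still between calls to the robot, and variables do not carry over. Pictures are saved under pics/ and viewed, at most 14 in all, crops included, and the job is handed in when it is done.

```bash
mkdir -p pics; ls
python3 - <<'E'
from workcell import bot, vision
import cv2,pickle
s=bot.observe();print(s)
for n in("top","side"):
    f=vision.grab_frame(n);cv2.imwrite(f"pics/{n}0.png",f["image"]);pickle.dump(f,open(f"{n}0.pkl","wb"));print(f["fovy"],f["cx"],f["cy"],f["cam_to_world"].round(3).tolist())
E
```

```text
pics
{'clock': 0.0, 'qpos': array([ 1.18780183,  0.52203209, -0.03633859,  1.60003322,  0.02118158,
        1.02109551, -0.1128254 ]), 'qd': array([ 1.94628179e-04, -6.98426519e-04, -1.00785061e-03, -5.04739950e-04,
       -1.66440570e-05, -6.52615852e-04,  7.13652202e-04]), 'joint_efforts': array([-3.73615912e-04, -9.27118492e+01,  1.97969556e+00, -3.69931591e+01,
        1.78156426e-02,  8.20640184e-03,  3.43261991e-05]), 'position': array([ 0.19226289, -0.59453499,  0.40410519]), 'tool_rot': array([-3.14041043e+00,  6.41984635e-05,  3.12759689e-01]), 'force': array([0.11440169, 0.51966172, 0.17836386]), 'moment': array([ 0.00472633, -0.02660298,  0.0015889 ]), 'finger_force': 0.0, 'grip_width': 0.08538091686187589}
52.605344132271554 318.2823020766989 235.70522716292888 [[-0.018, -0.986, 0.165, 0.361], [-1.0, 0.017, -0.007, -0.0], [0.004, -0.165, -0.986, 1.119], [0.0, 0.0, 0.0, 1.0]]
48.50119811961451 318.23743026145263 254.41100373243395 [[-0.763, -0.397, 0.51, -0.002], [-0.646, 0.452, -0.615, 0.633], [0.014, -0.799, -0.601, 0.659], [0.0, 0.0, 0.0, 1.0]]
```

View pics/top0.png

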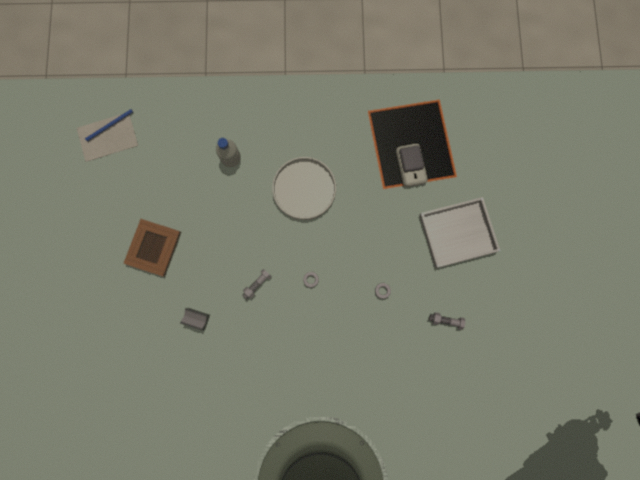

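View pics/side0.png

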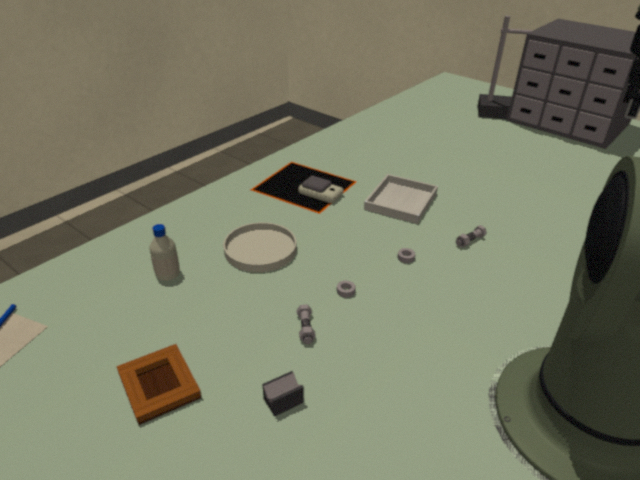

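The top view shows the V-block at (195,320), bolts at (257,284) and (449,321), rings at (311,279) and (383,290). It also shows the case at (152,248), dish at (304,189), tray at (459,233), mouse at (412,165) and bottle at (228,152). The side view shows the same things, with the V-block at (284,392) and the bolts at (306,324) and (471,237).

```bash
cat > h.py <<'E'
import numpy as np,cv2,pickle
def K(f):
    a=240/np.tan(np.radians(f["fovy"]/2));return a,f["cx"],f["cy"]
def cloud(f,T=None):
    T=f["cam_to_world"] if T is None else T
    a,cx,cy=K(f);v,u=np.mgrid[:480,:640];d=f["depth"]
    P=np.stack([(u-cx)/a*d,(v-cy)/a*d,d],-1);return P@T[:3,:3].T+T[:3,3]
def ray(f,uv,T=None):
    T=f["cam_to_world"] if T is None else T
    a,cx,cy=K(f);r=T[:3,:3]@np.array([(uv[0]-cx)/a,(uv[1]-cy)/a,1]);return T[:3,3],r/np.linalg.norm(r)
def atz(f,uv,z,T=None):
    o,r=ray(f,uv,T);return o+r*(z-o[2])/r[2]
def tri(rs):
    A=sum(np.eye(3)-np.outer(r,r) for o,r in rs);b=sum((np.eye(3)-np.outer(r,r))@o for o,r in rs);return np.linalg.solve(A,b)
E
python3 - <<'E'
from h import *
for n in("top","side"):
    f=pickle.load(open(n+"0.pkl","rb"));W=cloud(f)
    b=W[(W[...,0]>.3)&(W[...,0]<.75)&(abs(W[...,1])<.4)&(f["depth"]>0)]
    A=np.c_[b[:,:2],np.ones(len(b))];m=np.ones(len(b),bool)
    for _ in range(10):
        p=np.linalg.lstsq(A[m],b[m,2],rcond=None)[0];m=abs(b[:,2]-A@p)<.004
    print(n,"plane",p.round(4),"res",(b[m,2]-A[m]@p).std())
    H=W[...,2]-(W[...,:2]@p[:2]+p[2])
    M=((H>.006)&(H<.15)&(W[...,0]>.3)&(W[...,0]<.85)&(abs(W[...,1])<.5)&(f["depth"]>0)).astype(np.uint8)
    k,L,S,C=cv2.connectedComponentsWithStats(M)
    for i in range(1,k):
        if S[i,4]<25: continue
        q=W[L==i];(c,wh,an)=cv2.minAreaRect((q[:,:2]*1000).astype(np.float32))
        print(C[i].round(),S[i,4],"ctr",np.round(c,0),"wh",np.round(wh,0),"ang",round(an,0),"top",np.percentile(H[L==i],95).round(3))
    t=f["image"]
    if n=="top":
        cv2.imwrite("pics/topL.png",cv2.resize(t[205:345,115:335],None,fx=3.6,fy=3.6,interpolation=cv2.INTER_CUBIC))
E
```

```text
top plane [ 0.0014 -0.0016 -0.0006] res 0.0018695401218839823
[115. 121.] 82 ctr [836. 478.] wh [11. 58.] ang 32.0 top 0.013
[228. 152.] 533 ctr [738. 196.] wh [43. 48.] ang 25.0 top 0.111
[411. 165.] 994 ctr [ 713. -232.] wh [100.  60.] ang 9.0 top 0.034
[304. 186.] 601 ctr [661.  25.] wh [148. 149.] ang 89.0 top 0.022
[317. 181.] 37 ctr [678. -10.] wh [20. 29.] ang 24.0 top 0.01
[460. 231.] 830 ctr [ 550. -334.] wh [130. 152.] ang 14.0 top 0.024
[152. 247.] 1755 ctr [527. 375.] wh [ 98. 110.] ang 71.0 top 0.021
[256. 284.] 298 ctr [437. 136.] wh [28. 76.] ang 46.0 top 0.025
[311. 279.] 134 ctr [447.  12.] wh [34. 32.] ang 89.0 top 0.016
[383. 290.] 140 ctr [ 418. -152.] wh [34. 35.] ang 1.0 top 0.017
[195. 319.] 430 ctr [363. 270.] wh [51. 36.] ang 72.0 top 0.039
[447. 320.] 325 ctr [ 349. -292.] wh [78. 27.] ang 78.0 top 0.025
side plane [ 0.0006 -0.0002  0.0005] res 0.0012756146515833845
[401. 197.] 1021 ctr [ 545. -331.] wh [132. 160.] ang 14.0 top 0.023
[321. 189.] 739 ctr [ 705. -227.] wh [101.  59.] ang 12.0 top 0.033
[260. 246.] 1028 ctr [656.  27.] wh [150. 151.] ang 10.0 top 0.021
[164. 254.] 1175 ctr [730. 206.] wh [49. 35.] ang 53.0 top 0.109
[471. 236.] 311 ctr [ 346. -289.] wh [80. 29.] ang 78.0 top 0.024
[406. 254.] 170 ctr [ 414. -149.] wh [35. 36.] ang 78.0 top 0.015
[346. 288.] 204 ctr [442.  15.] wh [34. 35.] ang 42.0 top 0.015
[306. 324.] 477 ctr [432. 139.] wh [27. 80.] ang 46.0 top 0.024
[  5. 317.] 76 ctr [842. 465.] wh [10. 36.] ang 38.0 top 0.012
[158. 382.] 3511 ctr [523. 377.] wh [ 97. 115.] ang 71.0 top 0.02
[283. 392.] 1167 ctr [359. 273.] wh [51. 39.] ang 71.0 top 0.037
```

View pics/topL.png

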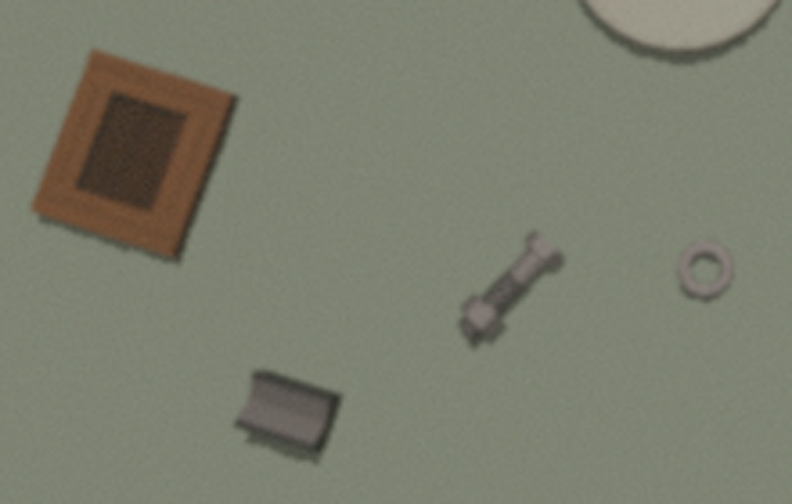

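```bash
cat >> h.py <<'E'
from scipy.spatial.transform import Rotation as Ro
def tool(s):
    T=np.eye(4);T[:3,:3]=Ro.from_euler("xyz",s["tool_rot"]).as_matrix();T[:3,3]=s["position"];return T
def go(x,y,z,yawdeg,s):
    "turn first (tool rotvec), then shift in cm in turned tool axes; also shift in present axes"
    T=tool(s);R=Ro.from_euler("xyz",[np.pi,0,np.radians(yawdeg)]).as_matrix();d=np.array([x,y,z])-T[:3,3]
    print("turn",Ro.from_matrix(T[:3,:3].T@R).as_rotvec().round(3),"shift after",(R.T@d*100).round(2),"shift before",(T[:3,:3].T@d*100).round(2))
E
python3 -c "
from h import *
from workcell import bot
go(.347,-.290,.36,78,bot.observe())"
```

```text
turn [-1.000e-03 -0.000e+00 -1.049e+00] shift after [33.01  8.8   4.42] shift before [ 24.09 -24.21   4.44]
```

```bash
python3 -m creep '[[[1,3,-3,0.5,0,0,0],[1,3,-3,0.5,0,0,-0.15],[1,3.4,-2.6,0.5,0,0,-0.15],[1,3.8,-1.8,0.6,0,0,-0.15],[1,4.2,-1,0.6,0,0,-0.15],[1,4.2,-0.5,0.6,0,0,-0.15],[1,3.5,0,0.5,0,0,-0.15],[1,3,0,0.5,0,0,-0.15],[1,1,0,0,0,0,0],[1,0,0,0,0,0,0]]]' 60
python3 - <<'E'
from h import *
from workcell import bot,vision
s=bot.observe();print(s["qpos"].round(2));go(.347,-.290,.36,78,s)
f=vision.grab_frame("wrist");f["T"]=tool(s)@f["tool_from_camera"];pickle.dump(f,open("w1.pkl","wb"));cv2.imwrite("pics/w1.png",f["image"])
print(f["fovy"],f["tool_from_camera"].round(3).tolist())
E
```

```text
clock: 1.35
position: [0.3452, -0.3032, 0.3618]
tool_rot: [-3.141, 0.0, 1.361]
force: [0.4, 0.3, 0.2]
grip_width: 0.0853
finger_force: 0.0
[ 0.89  0.34 -0.37  2.05  0.17  0.78  0.21]
turn [-0.     0.    -0.001] shift after [ 1.33 -0.09  0.18] shift before [ 1.33 -0.1   0.18]
65.85535938340583 [[0.0, -0.964, -0.266, 0.066], [1.0, 0.0, 0.001, -0.001], [-0.001, -0.266, 0.964, 0.032], [0.0, 0.0, 0.0, 1.0]]
```

View pics/w1.png

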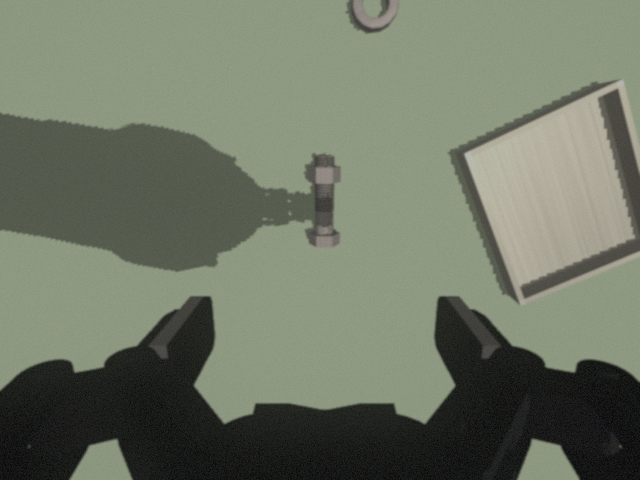

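The wrist view shows the bolt upright in the picture, with nut at (323,174), head at (324,240) and mid shank near (324,208). Its axis is within about 1° of the tool's x. The tray rim corners are at (622,81), (466,153) and (521,303).

Run:
```python
from h import *
from workcell import bot
f=pickle.load(open("w1.pkl","rb"));T=f["T"];t=pickle.load(open("top0.pkl","rb"));sd=pickle.load(open("side0.pkl","rb"))
W=cloud(f,T)
print("depth shank",W[208,324],"nut",W[174,323],"bench",W[300,324],"ring",W[24,375])
print("ray z12",atz(f,(324,208),.020,T),"axis",np.degrees(np.arctan2(*(atz(f,(323,174),.02,T)-atz(f,(324,240),.02,T))[1::-1])))
print("tri wrist+side",tri([ray(f,(324,208),T),ray(sd,(471,237))]))
c=[atz(f,p,.022,T) for p in((622,81),(466,153),(521,303))];print("tray corners",np.round(c,3));e=c[1]-c[0];print(np.linalg.norm(c[1]-c[0]),np.linalg.norm(c[2]-c[1]),np.degrees(np.arctan2(e[1],e[0])),"ctr",(c[0]+c[2])/2, "dir12",c[2]-c[1])
print("tray floor depth",W[200,560])
x,y=atz(f,(324,208),.02,T)[:2];go(x,y,.178,78,bot.observe())
```

```text
depth shank [ 0.34582104 -0.29654627  0.01775559] nut [ 0.35112141 -0.2677709   0.02277041] bench [ 0.32606107 -0.38916224 -0.00213964] ring [ 0.41334689 -0.16623023  0.01432232]
ray z12 [ 0.34591002 -0.29612984  0.02      ] axis 78.79282052600608
tri wrist+side [ 0.34564986 -0.29849948  0.0065152 ]
tray corners [[ 0.592 -0.246  0.022]
 [ 0.468 -0.276  0.022]
 [ 0.502 -0.418  0.022]]
0.12702951400356335 0.14687838053085342 -166.7821139985492 ctr [ 0.54697574 -0.33242386  0.022     ] dir12 [ 3.43115497e-02 -1.42814482e-01 -5.55111512e-17]
tray floor depth [ 0.55190881 -0.33590657  0.00341573]
turn [ 0.     0.    -0.001] shift after [ 0.76 -0.07 18.38] shift before [ 0.77 -0.07 18.38]
```

```bash
python3 -m creep '[[[0.2,0.8,-0.1,4,0,0,0],[0.2,0,0,5,0,0,0],[0.2,0,0,4.4,0,0,0],[0.2,0,0,3,0,0,0],[0.2,0,0,1.5,0,0,0],[0.2,0,0,0.5,0,0,0],[0.2,0,0,0,0,0,0],[-1,0,0,0,0,0,0],[-1,0,0,0,0,0,0],[-1,0,0,0,0,0,0],[-1,0,0,0,0,0,0]]]' 60
```

```text
clock: 2.78
position: [0.3461, -0.2953, 0.1785]
tool_rot: [3.141, 0.001, 1.363]
force: [-1.9, 1.5, 14.0]
grip_width: 0.0138
finger_force: 58.4
```

```bash
python3 -m creep '[[[-1,0,0,-1,0,0,0],[-1,0,0,-3,0,0,0],[-1,0,0,-4,0,0,0],[-1,0,0,-2,0,0,0],[-1,0,0,0,0,0,0]]]' 60; python3 -c "
from h import *
from workcell import bot
go(.5535,-.360,.25,13.5,bot.observe())"
```

```text
clock: 3.4
position: [0.346, -0.2954, 0.2793]
tool_rot: [3.139, 0.001, 1.362]
force: [0.1, 0.6, -2.5]
grip_width: 0.0134
finger_force: 59.0
turn [ 0.003 -0.     1.127] shift after [18.67 11.13  2.93] shift before [-2.02 21.63  2.99]
```

```bash
python3 -m creep '[[[-1,0,2,0,0,0,0.15],[-1,0,3.2,0,0,0,0.16],[-1,0,4,0,0,0,0.16],[-1,0,4,0,0,0,0.16],[-1,0,4,0,0,0,0.16],[-1,0,3,0,0,0,0.17],[-1,0,2,0,0,0,0.167],[-1,0,0,0,0,0,0]]]' 60; python3 -c "
from h import *
from workcell import bot
go(.5535,-.360,.25,13.5,bot.observe())"
```

```text
clock: 4.4
position: [0.5122, -0.4292, 0.2763]
tool_rot: [-3.141, 0.002, 0.234]
force: [0.3, 1.0, -1.4]
grip_width: 0.0137
finger_force: 59.0
turn [-0.     0.002 -0.001] shift after [ 5.63 -5.77  2.63] shift before [ 5.63 -5.77  2.62]
```

```bash
python3 -m creep '[[[-1,1.5,-1.5,0,0,0,0],[-1,2.5,-2.5,1,0,0,0],[-1,1.4,-1.5,1,0,0,0],[-1,0.23,-0.27,0.6,0,0,0],[-1,0,0,0,0,0,0]]]' 60
python3 - <<'E'
from h import *
from workcell import bot,vision
s=bot.observe();go(.5535,-.360,.182,13.5,s)
f=vision.grab_frame("wrist");g=vision.grab_frame("side")
cv2.imwrite("pics/p1.png",np.hstack([cv2.resize(f["image"],(400,300)),cv2.resize(g["image"][120:270,350:550],(400,300))]))
E
```

```text
clock: 5.03
position: [0.553, -0.3597, 0.2512]
tool_rot: [-3.141, 0.001, 0.236]
force: [-0.5, -0.3, -1.1]
grip_width: 0.014
finger_force: 59.0
turn [-0.     0.001  0.   ] shift after [0.04 0.04 6.92] shift before [0.05 0.04 6.92]
```

View pics/p1.png

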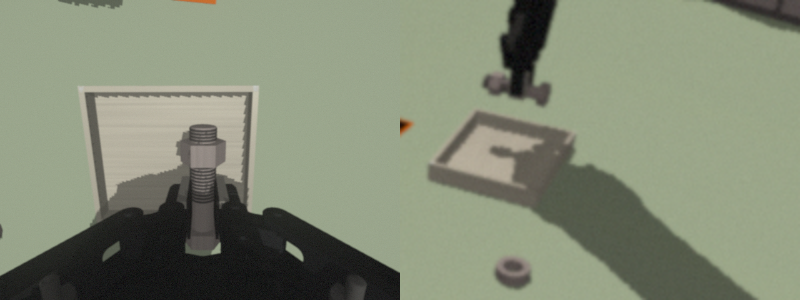

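The bolt hangs level and lines up with the tray, right of the tray's middle in the wrist view (x 203, tray spans 80 to 258). I'll lower it.

```bash
python3 -m creep '[[[-1,0,0,2,0,0,0],[-1,0,0,2.5,0,0,0],[-1,0,0,1.2,0,0,0],[-1,0,0,0.6,0,0,0],[-1,0,0,0.4,0,0,0],[-1,0,0,0.15,0,0,0],[-1,0,0,0,0,0,0]]]' 60
```

```text
clock: 6.0
position: [0.5536, -0.3595, 0.1835]
tool_rot: [3.141, -0.0, 0.236]
force: [-0.6, -0.5, -1.2]
grip_width: 0.0137
finger_force: 59.0
```

```bash
python3 -m creep '[[[-1,0,0,0.15,0,0,0],[-1,0,0,0,0,0,0],[-0.5,0,0,0,0,0,0],[-0.3,0,0,0,0,0,0],[-0.3,0,0,0,0,0,0],[-0.3,0,0,-1,0,0,0],[-0.3,0,0,-3,0,0,0],[-0.3,0,0,-4,0,0,0],[-0.3,0,0,-2,0,0,0],[-0.3,0,0,0,0,0,0]]]' 60; python3 -c "
from h import *
from workcell import bot
go(.416-.0005,-.152,.33,-62,bot.observe());print(bot.observe()['qpos'].round(2))"
```

```text
clock: 7.25
position: [0.5538, -0.3596, 0.2833]
tool_rot: [3.14, -0.002, 0.236]
force: [0.8, -0.4, 0.0]
grip_width: 0.03
finger_force: 0.0
turn [ 0.    -0.003  1.318] shift after [-24.82   2.46  -4.67] shift before [ -8.59 -23.4   -4.72]
[ 0.5   0.71 -0.02  1.6   0.01  0.83 -0.86]
```

```bash
python3 -m creep '[[[0.2,0,-2,-1,0,0,-0.167],[0.2,0,-3,-1,0,0,-0.167],[0.2,0,-3,-1,0,0,-0.167],[0.2,0,-3,-1,0,0,-0.167],[0.2,0,-2,0,0,0,-0.167],[0.2,0,-1,0,0,0,-0.167],[0.2,0,0,0,0,0,-0.167],[0.2,0,0,0,0,0,-0.167],[0.2,0,0,0,0,0,0]]]' 60; python3 -c "
from h import *
from workcell import bot
go(.416,-.160,.33,90,bot.observe())"
```

```text
clock: 8.38
position: [0.4759, -0.2478, 0.3208]
tool_rot: [-3.141, -0.001, 1.571]
force: [-0.5, -0.5, 0.5]
grip_width: 0.0515
finger_force: 0.0
turn [-0.001 -0.001 -0.   ] shift after [ 8.78 -5.99 -0.92] shift before [ 8.78 -6.   -0.9 ]
```

```bash
python3 -m creep '[[[0.2,2.5,-2,0,0,0,0],[0.2,3.5,-2.3,0,0,0,0],[0.2,2.3,-1.5,0,0,0,0],[0.2,0.5,-0.2,0,0,0,0],[0.2,0,0,0,0,0,0]]]' 60
python3 - <<'E'
from h import *
from workcell import bot,vision
s=bot.observe()
f=vision.grab_frame("wrist");f["T"]=tool(s)@f["tool_from_camera"];pickle.dump(f,open("w2.pkl","wb"));cv2.imwrite("pics/w2.png",f["image"])
W=cloud(f,f["T"]);M=((W[...,2]>.006)&(W[...,2]<.06)&(f["depth"]>0)).astype(np.uint8)
k,L,S,C=cv2.connectedComponentsWithStats(M)
for i in range(1,k):
    if S[i,4]>200:
        q=W[L==i];c,wh,an=cv2.minAreaRect((q[:,:2]*1000).astype(np.float32));print(C[i].round(),S[i,4],np.round(c,1),np.round(wh,1),round(an),"h",np.percentile(q[:,2],[50,95]).round(4))
E
```

```text
clock: 9.0
position: [0.4165, -0.1599, 0.3216]
tool_rot: [3.141, -0.0, 1.57]
force: [0.4, -1.1, 0.4]
grip_width: 0.0513
finger_force: 0.0
[612.  31.] 1500 [611.5 -28.5] [ 8.5 61.7] 47 h [0.0146 0.0197]
[326. 213.] 1212 [ 416.7 -150.9] [35.2 35.2] 30 h [0.0127 0.0139]
[629. 315.] 1355 [ 667.  -236.4] [16.1 56.5] 3 h [0.0157 0.0204]
[509. 336.] 1306 [ 566.  -252.6] [23.5 68.3] 84 h [0.0171 0.0216]
[392. 376.] 398 [ 477.3 -302.2] [ 8. 60.] 14 h [0.0207 0.0219]
[480. 442.] 670 [ 559.5 -358.5] [19.9 39.8] 86 h [0.0209 0.0235]
[508. 471.] 486 [ 586.  -396.3] [32.4  6.7] 8 h [0.0145 0.0214]
```

View pics/w2.png

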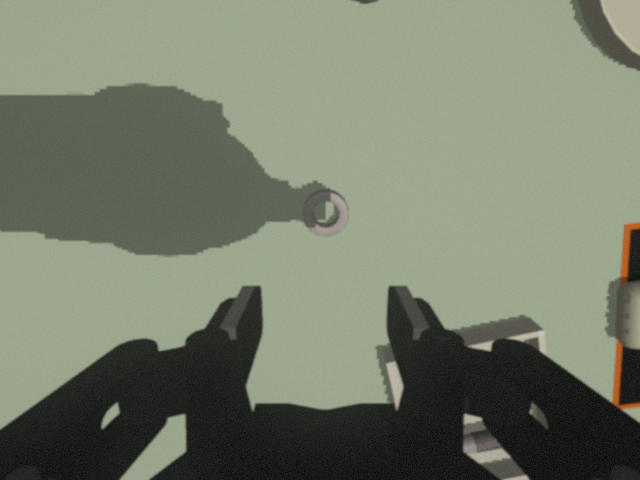

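The ring is centred at pixel (326,213), which puts it at (0.417,-0.151), 35 mm across and about 14 mm high. The bolt lies in the tray near (480,440). I'll grasp the ring.

```bash
python3 -m creep '[[[0.2,0.9,0,3,0,0,0],[0.2,0,0,4,0,0,0],[0.2,0,0,3.5,0,0,0],[0.2,0,0,2.5,0,0,0],[0.2,0,0,1,0,0,0],[0.2,0,0,0.5,0,0,0],[0.2,0,0,0,0,0,0],[-1,0,0,0,0,0,0],[-1,0,0,0,0,0,0],[-1,0,0,0,0,0,0],[-1,0,0,0,0,0,0]]]' 60
```

```text
clock: 10.42
position: [0.4163, -0.1509, 0.1778]
tool_rot: [3.14, 0.001, 1.572]
force: [-2.8, 1.2, 18.3]
grip_width: 0.0333
finger_force: 58.0
```

```bash
python3 -m creep '[[[-1,0,0,-1,0,0,0],[-1,0,0,-3,0,0,0],[-1,0,0,-3,0,0,0],[-1,0,0,-1,0,0,0],[-1,0,0,0,0,0,0]]]' 60;python3 -c "
from h import *
from workcell import bot
go(.659,.000,.25,90,bot.observe())"
```

```text
clock: 11.05
position: [0.4162, -0.151, 0.2572]
tool_rot: [3.14, 0.001, 1.571]
force: [0.2, 0.4, -1.4]
grip_width: 0.0328
finger_force: 59.8
turn [0.001 0.001 0.   ] shift after [15.1  24.28  0.72] shift before [15.1  24.29  0.74]
```

```bash
python3 -m creep '[[[-1,1,2,0,0,0,0],[-1,2.5,4,0,0,0,0],[-1,3.5,5.3,0,0,0,0],[-1,3.5,5.3,0,0,0,0],[-1,2.8,4.4,0,0,0,0],[-1,1.5,2.6,0,0,0,0],[-1,0.3,0.7,0,0,0,0],[-1,0,0,0,0,0,0]]]' 60
python3 - <<'E'
from h import *
from workcell import bot,vision
s=bot.observe()
f=vision.grab_frame("wrist");f["T"]=tool(s)@f["tool_from_camera"];pickle.dump(f,open("w3.pkl","wb"));cv2.imwrite("pics/w3.png",f["image"])
go(.659,0,.183,90,s)
E
```

```text
clock: 12.05
position: [0.6568, -0.0008, 0.2554]
tool_rot: [-3.14, 0.0, 1.572]
force: [0.2, -0.6, -0.6]
grip_width: 0.033
finger_force: 59.8
turn [-0.002  0.     0.001] shift after [0.08 0.22 7.24] shift before [0.09 0.23 7.24]
```

View pics/w3.png

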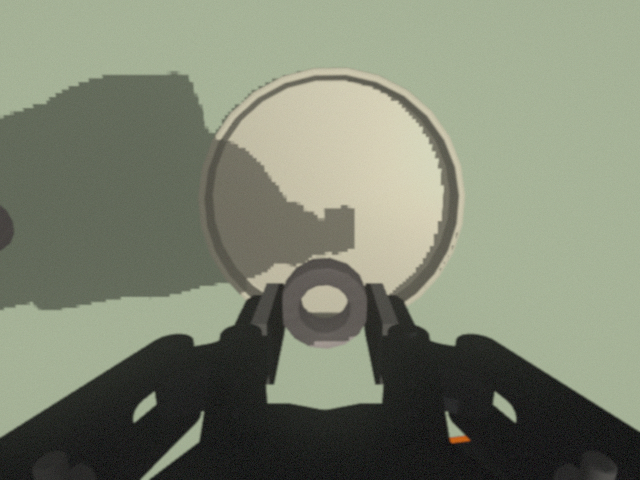

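The ring is held level at (325,303). The dish's outer rim spans columns 202 to 462, with its far edge at row 68. I'll locate its centre from that.

Run:
```python
from h import *
from workcell import bot
f=pickle.load(open("w3.pkl","rb"));P=np.array([atz(f,p,.02,f["T"])[:2] for p in((202,198),(462,192),(332,68),(250,100),(417,103))])
A=np.c_[2*P,np.ones(5)];x=np.linalg.lstsq(A,(P**2).sum(1),rcond=None)[0];print(x[:2],np.sqrt(x[2]+x[0]**2+x[1]**2))
go(x[0],x[1]-.026,.183,90,bot.observe())
```

```text
[0.659707  0.0253594] 0.07209695896901311
turn [-0.002  0.001  0.001] shift after [0.07 0.31 7.28] shift before [0.07 0.32 7.28]
```

```bash
python3 -m creep '[[[-1,0.1,0.3,2,0,0,0],[-1,0,0,2.5,0,0,0],[-1,0,0,1.5,0,0,0],[-1,0,0,0.7,0,0,0],[-1,0,0,0.3,0,0,0],[-1,0,0,0.1,0,0,0],[-1,0,0,0,0,0,0]]]' 60
```

```text
clock: 12.98
position: [0.6605, 0.0003, 0.1862]
tool_rot: [3.141, -0.0, 1.572]
force: [-0.3, 0.3, -0.9]
grip_width: 0.033
finger_force: 59.8
```

```bash
python3 -m creep '[[[-1,0,0,0.15,0,0,0],[-1,0,0,0.15,0,0,0],[-1,0,0,0,0,0,0],[-1,0,0,0,0,0,0]]]' 60
```

```text
clock: 13.48
position: [0.6604, 0.0004, 0.183]
tool_rot: [3.141, 0.0, 1.572]
force: [-1.9, -0.3, 5.6]
grip_width: 0.0329
finger_force: 60.4
```

Contact. I'll release, lift, and go over ring_a near (0.445,0.013).

```bash
python3 -m creep '[[[-0.1,0,0,0,0,0,0],[0.1,0,0,0,0,0,0],[0.1,0,0,0,0,0,0],[0.1,0,0,-1,0,0,0],[0.1,0,0,-3,0,0,0],[0.1,0,0,-4,0,0,0],[0.1,0,-2,-4,0,0,0],[0.1,0,-3,-2,0,0,0],[0.2,0,-5,0,0,0,0],[0.2,0.4,-5.3,0,0,0,0],[0.2,0,-4,0,0,0,0],[0.2,0,-2,0,0,0,0]]]' 60;  python3 -m creep '[[[0.2,0,-0.3,0,0,0,0],[0.2,0,0,0,0,0,0]]]'
python3 - <<'E'
from h import *
from workcell import bot,vision
s=bot.observe()
f=vision.grab_frame("wrist");f["T"]=tool(s)@f["tool_from_camera"];pickle.dump(f,open("w4.pkl","wb"))
W=cloud(f,f["T"]);M=((W[...,2]>.006)&(W[...,2]<.06)&(f["depth"]>0)).astype(np.uint8)
k,L,S,C=cv2.connectedComponentsWithStats(M)
for i in range(1,k):
    if S[i,4]>200:
        q=W[L==i];c,wh,an=cv2.minAreaRect((q[:,:2]*1000).astype(np.float32));print(C[i].round(),S[i,4],np.round(c,1),np.round(wh,1),round(an),"h",np.percentile(q[:,2],[50,95]).round(4))
        if 30<max(wh)<42: go(c[0]/1000,c[1]/1000,.179,90,s)
E
```

```text
clock: 14.98
position: [0.4455, 0.0041, 0.3235]
tool_rot: [3.141, 0.001, 1.572]
force: [0.9, -0.2, 1.1]
grip_width: 0.0513
finger_force: 0.0
clock: 15.22
position: [0.445, 0.0042, 0.3231]
tool_rot: [3.141, -0.0, 1.572]
force: [-0.0, -0.6, -1.1]
grip_width: 0.0511
finger_force: 0.0
[313.  39.] 3181 [435.4 136.7] [27.6 75.6] 47 h [0.0181 0.0235]
[558. 200.] 3797 [636.3  19.4] [102.6 149.6] 12 h [0.0175 0.0198]
[325. 213.] 1197 [444.9  12.5] [35.1 35.3] 85 h [0.0127 0.0139]
turn [ 0.001 -0.     0.001] shift after [ 8.400e-01 -1.000e-02  1.441e+01] shift before [ 0.84 -0.02 14.41]
[601. 229.] 1848 [659.2   0.7] [35.4 36.5] 81 h [0.0171 0.0188]
turn [ 0.001 -0.     0.001] shift after [-0.34 21.42 14.41] shift before [-0.36 21.4  14.44]
```

```bash
python3 -m creep '[[[0.2,0.8,0,3,0,0,0],[0.2,0,0,4,0,0,0],[0.2,0,0,3.5,0,0,0],[0.2,0,0,2.4,0,0,0],[0.2,0,0,1,0,0,0],[0.2,0,0,0.5,0,0,0],[0.2,0,0,0,0,0,0],[-1,0,0,0,0,0,0],[-1,0,0,0,0,0,0],[-1,0,0,0,0,0,0],[-1,0,0,0,0,0,0]]]' 60;python3 -m creep '[[[-1,0,0,-1,0,0,0],[-1,0,0,-3,0,0,0],[-1,0,0,-3,0,0,0],[-1,0,0,-1,0,0,0],[-1,0,0,0,0,0,0]]]' 60;python3 -c "
from h import *
from workcell import bot
go(.660,.052,.25,90,bot.observe())"
```

```text
clock: 16.65
position: [0.4445, 0.0121, 0.1798]
tool_rot: [3.14, 0.0, 1.572]
force: [-4.0, 0.4, 17.0]
grip_width: 0.0325
finger_force: 57.9
clock: 17.27
position: [0.4444, 0.0119, 0.2592]
tool_rot: [3.14, 0.0, 1.571]
force: [-0.3, 0.4, -1.2]
grip_width: 0.0324
finger_force: 59.7
turn [0.001 0.    0.   ] shift after [ 4.01 21.56  0.92] shift before [ 4.   21.56  0.95]
```

```bash
python3 -m creep '[[[-1,0.5,2,0,0,0,0],[-1,0.8,4,0,0,0,0],[-1,0.9,5,0,0,0,0],[-1,0.9,5,0,0,0,0],[-1,0.6,3.6,0,0,0,0],[-1,0.3,1.6,1,0,0,0],[-1,0,0.36,1.9,0,0,0],[-1,0,0,2,0,0,0],[-1,0,0,1,0,0,0],[-1,0,0,0.7,0,0,0],[-1,0,0,0.3,0,0,0],[-1,0,0,0.1,0,0,0]]]' 60;python3 -m creep '[[[-1,0,0,0,0,0,0],[-1,0,0,0,0,0,0]]]' 60
```

```text
clock: 18.77
position: [0.6599, 0.0523, 0.189]
tool_rot: [3.141, -0.0, 1.572]
force: [-0.4, -1.0, -0.4]
grip_width: 0.0325
finger_force: 59.7
clock: 19.02
position: [0.66, 0.0523, 0.189]
tool_rot: [3.141, -0.0, 1.572]
force: [0.5, 0.1, -0.8]
grip_width: 0.0324
finger_force: 59.7
```

```bash
python3 -m creep '[[[-1,0,0,0.15,0,0,0],[-1,0,0,0.15,0,0,0],[-1,0,0,0.12,0,0,0],[-1,0,0,0,0,0,0],[-1,0,0,0,0,0,0]]]' 60
```

```text
clock: 19.65
position: [0.6599, 0.0524, 0.185]
tool_rot: [3.142, 0.0, 1.572]
force: [-4.2, -0.6, 9.8]
grip_width: 0.0325
finger_force: 60.8
```

```bash
python3 -m creep '[[[-0.1,0,0,0,0,0,0],[0.1,0,0,0,0,0,0],[0.1,0,0,0,0,0,0],[0.1,0,0,-1,0,0,0],[0.1,0,0,-3,0,0,0],[0.1,0,0,-4,0,0,0],[0.1,1,-3,-4,0,0,0],[0.1,2,-5,-2,0,0,0],[0.2,2,-5,0,0,0,0],[0.2,1.5,-5,0,0,0,0],[0.2,1,-3,0,0,0,0],[0.2,0,-1,0,0,0,0]]]' 60;  python3 -m creep '[[[0.2,0,0,0,0,0,-0.15],[0.2,0,0,0,0,0,-0.17],[0.2,0,0,0,0,0,-0.17],[0.2,0,0,0,0,0,-0.17],[0.2,0,0,0,0,0,-0.15],[0.2,0,0,0,0,0,0]]]'
cat > look.py <<'E'
from h import *
from workcell import bot,vision
import sys
s=bot.observe()
f=vision.grab_frame("wrist");f["T"]=tool(s)@f["tool_from_camera"];pickle.dump(f,open(sys.argv[1]+".pkl","wb"));cv2.imwrite(f"pics/{sys.argv[1]}.png",f["image"])
W=cloud(f,f["T"]);M=((W[...,2]>.006)&(W[...,2]<.06)&(f["depth"]>0)).astype(np.uint8)
k,L,S,C=cv2.connectedComponentsWithStats(M)
for i in range(1,k):
    if S[i,4]>200:
        q=W[L==i];c,wh,an=cv2.minAreaRect((q[:,:2]*1000).astype(np.float32));print(C[i].round(),S[i,4],np.round(c,1),np.round(wh,1),round(an),"h",np.percentile(q[:,2],[50,95]).round(4))
E
python3 look.py w5;python3 -c "
from h import *
from workcell import bot
go(.436,.136,.18,136,bot.observe())"
```

```text
clock: 21.15
position: [0.4386, 0.1278, 0.3254]
tool_rot: [3.141, 0.0, 1.574]
force: [1.2, 0.9, 0.7]
grip_width: 0.051
finger_force: 0.0
clock: 21.9
position: [0.4404, 0.1267, 0.3247]
tool_rot: [3.141, 0.0, 2.38]
force: [0.4, 0.3, -0.2]
grip_width: 0.0513
finger_force: 0.0
[398.  14.] 2077 [372.8 261.4] [57.9 24.7] 42 h [0.0287 0.0356]
[614.  81.] 7229 [515.4 346.7] [ 37.6 110.3] 71 h [0.0167 0.0181]
[331. 211.] 2685 [434.9 137.2] [27.4 77.5] 47 h [0.0183 0.0234]
[621. 395.] 1098 [721.6 211.4] [33.6  9. ] 55 h [0.0245 0.0456]
[387. 398.] 280 [591.9  53.6] [34.3  4.8] 63 h [0.0115 0.0186]
[481. 442.] 446 [681.2  90.3] [12.  71.1] 69 h [0.0184 0.0197]
turn [0.    0.    0.004] shift after [ 0.95  0.37 14.47] shift before [ 0.95  0.37 14.47]
```

View pics/w5.png

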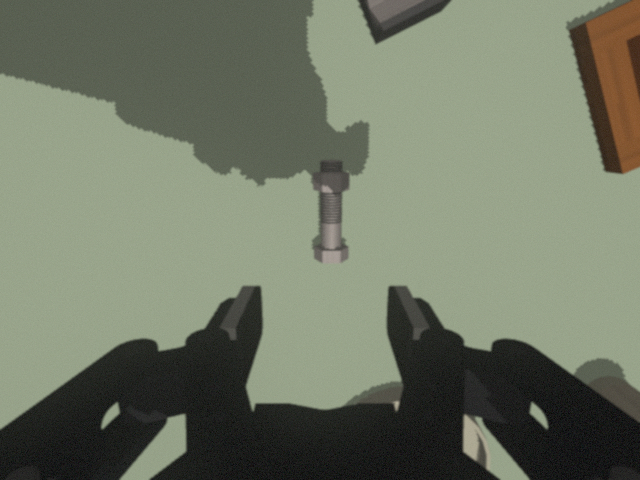

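The bolt stands upright in the picture: nut (331,181), head (331,254), mid shank (331,219). It is aligned with the tool.

Run:
```python
from h import *
from workcell import bot
f=pickle.load(open("w5.pkl","rb"));p=atz(f,(331,219),.02,f["T"]);print(p,cloud(f,f["T"])[219,331]);go(p[0],p[1],.179,136.4,bot.observe())
```

```text
[0.4379174  0.13416307 0.02      ] [0.43785639 0.13421169 0.02035161]
turn [ 0.     0.    -0.003] shift after [ 0.68  0.37 14.57] shift before [ 0.68  0.37 14.57]
```

```bash
python3 -m creep '[[[0.2,0.7,0.4,3,0,0,0],[0.2,0,0,4,0,0,0],[0.2,0,0,3.5,0,0,0],[0.2,0,0,2.6,0,0,0],[0.2,0,0,1,0,0,0],[0.2,0,0,0.5,0,0,0],[0.2,0,0,0,0,0,0],[-1,0,0,0,0,0,0],[-1,0,0,0,0,0,0],[-1,0,0,0,0,0,0],[-1,0,0,0,0,0,0]]]' 60;python3 -m creep '[[[-1,0,0,-1,0,0,0],[-1,0,0,-3,0,0,0],[-1,0,0,-4,0,0,0],[-1,0,0,-2,0,0,0],[-1,0,0,0,0,0,0]]]' 60;python3 -c "
from h import *
from workcell import bot
go(.5405,-.306,.25,13.5,bot.observe())"
```

```text
clock: 23.32
position: [0.4377, 0.1349, 0.1791]
tool_rot: [3.141, 0.001, 2.381]
force: [-1.1, -1.0, 12.5]
grip_width: 0.0138
finger_force: 58.5
clock: 23.95
position: [0.4377, 0.1347, 0.28]
tool_rot: [3.139, 0.001, 2.381]
force: [0.9, 0.3, -1.8]
grip_width: 0.0136
finger_force: 59.3
turn [ 3.000e-03 -1.000e-03  2.145e+00] shift after [-0.3  45.25  3.  ] shift before [-37.82 -24.85   3.01]
```

```bash
python3 -m creep '[[[-1,0,0,0,0,0,0.165],[-1,0,0,0,0,0,0.165],[-1,0,0,0,0,0,0.165],[-1,0,0,0,0,0,0.165],[-1,0,0,0,0,0,0.165],[-1,0,0,0,0,0,0.165],[-1,0,0,0,0,0,0.165],[-1,0,1,0,0,0,0.165],[-1,0,2,0,0,0,0.165],[-1,0,3,0,0,0,0.165],[-1,0,4,0,0,0,0.165],[-1,0,4.5,0,0,0,0.165]]]' 60; python3 -m creep '[[[-1,0,5,0,0,0,0.165],[-1,0,5,0,0,0,0],[-1,0,5,0,0,0,0],[-1,0,4,0,0,0,0],[-1,0,2,0,0,0,0],[-1,0,0,0,0,0,0]]]' 60; python3 -c "
from h import *
from workcell import bot
go(.5405,-.306,.25,13.5,bot.observe())"
```

```text
clock: 25.45
position: [0.5392, 0.0349, 0.2777]
tool_rot: [-3.141, 0.001, 0.398]
force: [-0.1, -0.7, -1.4]
grip_width: 0.0139
finger_force: 59.3
clock: 26.2
position: [0.5955, -0.1672, 0.2777]
tool_rot: [-3.142, 0.001, 0.235]
force: [-1.3, 0.3, -1.2]
grip_width: 0.0135
finger_force: 59.3
turn [-0.     0.001 -0.   ] shift after [-8.59 12.21  2.77] shift before [-8.58 12.21  2.78]
```

```bash
python3 -m creep '[[[-1,-2,3,0,0,0,0],[-1,-3,4,0,0,0,0],[-1,-2.3,3.5,1,0,0,0],[-1,-1.1,1.5,1,0,0,0],[-1,-0.19,0.21,0.78,0,0,0],[-1,0,0,0,0,0,0]]]' 60; python3 look.py w6; python3 -c "
from h import *
from workcell import bot
go(.5405,-.306,.183,13.5,bot.observe())"
```

```text
clock: 26.95
position: [0.5414, -0.3033, 0.25]
tool_rot: [-3.14, 0.0, 0.239]
force: [-0.2, 1.2, -0.4]
grip_width: 0.0133
finger_force: 59.3
[400. 217.] 9854 [ 548.8 -332.8] [127.  151.2] 14 h [0.0205 0.0219]
[426. 250.] 4994 [ 558.3 -359.7] [77.7 28.3] 13 h [0.0222 0.0273]
turn [-0.001 -0.     0.003] shift after [-0.18  0.23  6.75] shift before [-0.18  0.24  6.75]
```

View pics/w6.png

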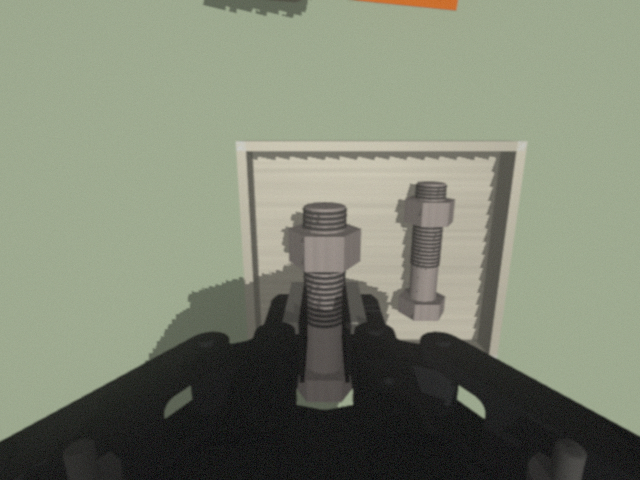

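The placed bolt lies flat in the tray at (428,250), and the held bolt at (325,300) lines up over the left half. I'll lower it.

```bash
python3 -m creep '[[[-1,-0.2,0.2,2,0,0,0],[-1,0,0,2.4,0,0,0],[-1,0,0,1.2,0,0,0],[-1,0,0,0.6,0,0,0],[-1,0,0,0.3,0,0,0],[-1,0,0,0.15,0,0,0],[-1,0,0,0,0,0,0],[-1,0,0,0,0,0,0]]]' 60
```

```text
clock: 28.0
position: [0.5395, -0.3076, 0.1846]
tool_rot: [3.141, -0.0, 0.237]
force: [1.2, 0.5, -2.0]
grip_width: 0.0136
finger_force: 59.3
```

```bash
python3 -m creep '[[[-1,0,0,0.12,0,0,0],[-1,0,0,0,0,0,0],[-0.5,0,0,0,0,0,0],[-0.3,0,0,0,0,0,0],[-0.3,0,0,0,0,0,0],[-0.3,0,0,-1,0,0,0],[-0.3,0,0,-3,0,0,0],[-0.3,0,0,-4,0,0,0],[-0.3,0,0,-4,0,0,0],[-0.3,0,0,-2,0,0,0],[-0.3,0,0,0,0,0,0]]]' 60; python3 -c "
from h import *
from workcell import bot
go(.361,.270,.33,163,bot.observe());go(.361,.270,.33,73,bot.observe())"
```

```text
clock: 29.38
position: [0.5396, -0.3077, 0.3252]
tool_rot: [3.14, -0.002, 0.237]
force: [0.9, -0.5, -0.0]
grip_width: 0.0297
finger_force: 0.0
turn [ 4.000e-03  2.000e-03 -2.608e+00] shift after [33.97 50.02 -0.48] shift before [ -3.82 -60.34  -0.62]
turn [ 3.000e-03 -1.000e-03 -1.037e+00] shift after [ 50.02 -33.97  -0.48] shift before [ -3.82 -60.34  -0.62]
```

```bash
python3 -m creep '[[[0.2,0,-3,0,0,0,0],[0.2,0,-5,0,0,0,0],[0.2,0,-6,0,0,0,0],[0.2,0,-6,0,0,0,0],[0.2,0,-6,0,0,0,0],[0.2,0,-6,0,0,0,0],[0.2,-1,-6,0,0,0,0],[0.2,-1,-6,0,0,0,0],[0.2,-1,-6,0,0,0,0],[0.3,-1,-5,0,0,0,0],[0.3,0,-3,0,0,0,0],[0.3,0,-1,0,0,0,0]]]' 60; python3 -m creep '[[[0.3,0,0,0,0,0,-0.17],[0.3,0,0,0,0,0,-0.17],[0.3,0,0,0,0,0,-0.17],[0.3,0,0,0,0,0,-0.17],[0.3,0,0,0,0,0,-0.17],[0.3,0,0,0,0,0,-0.17],[0.3,0,0,0,0,0,0]]]'; python3 look.py w7;python3 -c "
from h import *
from workcell import bot
go(.361,.270,.33,72,bot.observe())"
```

```text
clock: 30.88
position: [0.3614, 0.258, 0.3226]
tool_rot: [-3.142, 0.001, 0.239]
force: [0.0, -0.8, 0.3]
grip_width: 0.0554
finger_force: 0.0
clock: 31.75
position: [0.3626, 0.2556, 0.3227]
tool_rot: [-3.141, 0.001, 1.254]
force: [-0.4, 0.4, 0.8]
grip_width: 0.0555
finger_force: 0.0
[500.  34.] 8352 [516.1 348. ] [ 38.1 111.2] 71 h [0.0169 0.0182]
[316. 207.] 3694 [361.1 271.5] [50.5 36. ] 71 h [0.0308 0.0355]
turn [-0.     0.001 -0.005] shift after [ 1.31 -0.58 -0.72] shift before [ 1.3  -0.59 -0.72]
```

View pics/w7.png

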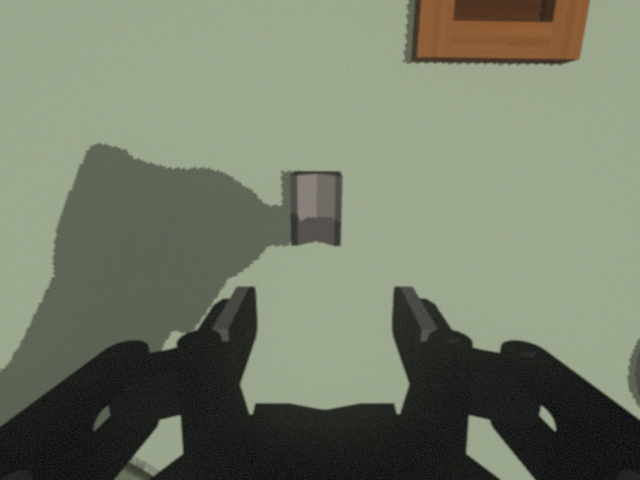

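The V-block is at (316,207), aligned with the tool, giving (0.361,0.2715), 50 by 36 mm and 36 mm high. I'll grasp its upper half.

```bash
python3 -m creep '[[[0.3,1.45,-0.6,3,0,0,0],[0.3,0,0,3.5,0,0,0],[0.3,0,0,3,0,0,0],[0.3,0,0,2,0,0,0],[0.3,0,0,1,0,0,0],[0.3,0,0,0.45,0,0,0],[0.3,0,0,0,0,0,0],[-1,0,0,0,0,0,0],[-1,0,0,0,0,0,0],[-1,0,0,0,0,0,0],[-1,0,0,0,0,0,0]]]' 80;python3 -m creep '[[[-1,0,0,-1,0,0,0],[-1,0,0,-3,0,0,0],[-1,0,0,-4,0,0,0],[-1,0,0,-2,0,0,0],[-1,0,0,0,0,0,0]]]' 80;python3 -c "
from h import *
from workcell import bot
go(.526,.375,.28,161,bot.observe())"
```

```text
clock: 33.17
position: [0.3611, 0.2723, 0.1944]
tool_rot: [3.141, -0.001, 1.256]
force: [-3.4, -2.2, 15.6]
grip_width: 0.0342
finger_force: 78.7
clock: 33.8
position: [0.3612, 0.2722, 0.295]
tool_rot: [3.14, -0.002, 1.256]
force: [0.8, -1.1, -3.5]
grip_width: 0.0338
finger_force: 81.5
turn [ 0.003 -0.    -1.554] shift after [-12.23  15.08   1.5 ] shift before [14.87 12.48  1.56]
```

```bash
python3 -m creep '[[[-1,2,2,0,0,0,0],[-1,4,3.5,0,0,0,0],[-1,4.5,3.5,0,0,0,0],[-1,3.5,2.5,0,0,0,0],[-1,0.9,1,0,0,0,0],[-1,0,0,0,0,0,-0.15],[-1,0,0,0,0,0,-0.16],[-1,0,0,0,0,0,-0.16],[-1,0,0,0,0,0,-0.16],[-1,0,0,0,0,0,-0.16],[-1,0,0,0,0,0,-0.16],[-1,0,0,0,0,0,-0.16]]]' 80; python3 -m creep '[[[-1,0,0,0,0,0,-0.16],[-1,0,0,0,0,0,-0.16],[-1,0,0,0,0,0,-0.12],[-1,0,0,0,0,0,0],[-1,0,0,0,0,0,0]]]' 80; python3 look.py w8;python3 -c "
from h import *
from workcell import bot
go(.526,.375,.28,161,bot.observe())"
```

```text
clock: 35.3
position: [0.5256, 0.3752, 0.292]
tool_rot: [-3.14, -0.0, 2.372]
force: [-0.4, -0.3, -3.3]
grip_width: 0.0344
finger_force: 81.5
clock: 35.92
position: [0.5257, 0.3753, 0.2928]
tool_rot: [-3.141, -0.001, 2.804]
force: [-0.4, 0.0, -2.9]
grip_width: 0.0338
finger_force: 81.4
[329. 202.] 10399 [518.9 378.3] [96.3 96.7] 71 h [0.0169 0.018 ]
turn [-0.    -0.    -0.006] shift after [-0.04 -0.03  1.3 ] shift before [-0.04 -0.03  1.3 ]
```

View pics/w8.png

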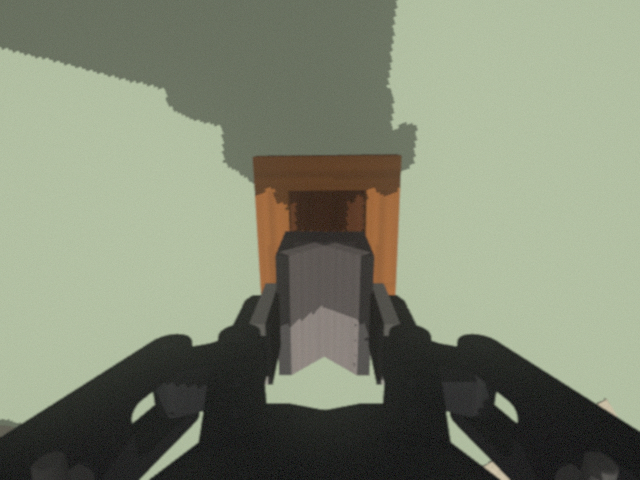

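The case's near top edge runs from (254,156) to (400,154), and the recess edge is at row 190, columns 289 to 366. The V-block hangs upright and parallel to the recess.

Run:
```python
from h import *
from workcell import bot
f=pickle.load(open("w8.pkl","rb"));T=f["T"]
a,b,c,d=[atz(f,p,.018,T) for p in((254,156),(400,154),(289,190),(366,190))]
e=(b-a);print(np.linalg.norm(e),np.linalg.norm(d-c),np.degrees(np.arctan2(e[1],e[0]))+90)
y=e/np.linalg.norm(e);x=np.array([-y[1],y[0],0]);
X=tool(bot.observe())[:3,0];x*=np.sign(x@X)
c1=(a+b)/2-.055*x;c2=(c+d)/2-.033*x;print(c1,c2);m=(c1+c2)/2
# held block: near-camera top edge at z=TCP-.1944+.036
f2=atz(f,(325,250),.2928-.1944+.036,T);print("block top end in tool x (exp 25mm)",(f2-tool(bot.observe())[:3,3])@tool(bot.observe())[:3,:2]*1000)
go(m[0],m[1],.2005,161,bot.observe())
```

```text
0.09349184341210509 0.05054591514138154 161.43215138999767
[0.52482428 0.37649136 0.018     ] [0.52527837 0.3764525  0.018     ]
block top end in tool x (exp 25mm) [28.60675099 -1.32330145]
turn [-0.    -0.    -0.006] shift after [0.1  0.08 9.25] shift before [0.1  0.09 9.25]
```

```bash
python3 -m creep '[[[-1,0,0.1,2,0,0,0],[-1,0,0,3,0,0,0],[-1,0,0,2,0,0,0],[-1,0,0,1,0,0,0],[-1,0,0,0.5,0,0,0],[-1,0,0,0.3,0,0,0],[-1,0,0,0.15,0,0,0],[-1,0,0,0,0,0,0],[-1,0,0,0,0,0,0]]]' 80
```

```text
clock: 37.1
position: [0.5263, 0.3764, 0.2043]
tool_rot: [3.141, 0.0, 2.807]
force: [-0.2, -0.7, -2.0]
grip_width: 0.0337
finger_force: 81.3
```

```bash
python3 -m creep '[[[-1,0,0,0.15,0,0,0],[-1,0,0,0.15,0,0,0],[-1,0,0,0.12,0,0,0],[-1,0,0,0,0,0,0],[-1,0,0,0,0,0,0]]]' 80
```

```text
clock: 37.72
position: [0.5261, 0.3764, 0.2005]
tool_rot: [-3.141, 0.0, 2.807]
force: [-3.3, -3.2, 11.4]
grip_width: 0.0341
finger_force: 83.0
```

Contact with the recess floor at the expected height. I'll release, lift and check.

```bash
python3 -m creep '[[[-0.1,0,0,0,0,0,0],[0.1,0,0,0,0,0,0],[0.1,0,0,0,0,0,0],[0.1,0,0,-1,0,0,0],[0.1,0,0,-3,0,0,0],[0.1,0,0,-4,0,0,0],[0.1,4,0,-4,0,0,0],[0.1,5,0,-2,0,0,0],[0.1,5,0,0,0,0,0],[0.1,3,0,0,0,0,0],[0.1,0,0,0,0,0,0],[0.1,0,0,0,0,0,0]]]' 60
python3 - <<'E'
from h import *
from workcell import vision
ims=[]
for n in("top","side"):
    f=vision.grab_frame(n);W=cloud(f);M=((W[...,2]>.006)&(W[...,2]<.15)&(W[...,0]>.3)&(W[...,0]<.8)&(abs(W[...,1])<.43)&(f["depth"]>0)).astype(np.uint8)
    k,L,S,C=cv2.connectedComponentsWithStats(M);print(n)
    for i in range(1,k):
        if S[i,4]>40:
            q=W[L==i];c,wh,an=cv2.minAreaRect((q[:,:2]*1000).astype(np.float32));print(C[i].round(),S[i,4],np.round(c),np.round(wh),round(an),"h",np.percentile(q[:,2],[50,95]).round(3))
    ims.append(cv2.resize(f["image"][130:290,110:510] if n=="top" else f["image"][140:440,90:490],(800,320) if n=="top" else (372,280)))
c=np.zeros((600,800,3),np.uint8);c[:320]=ims[0];c[320:,:372]=ims[1];cv2.imwrite("pics/end.png",c)
E
```

```text
clock: 39.22
position: [0.3662, 0.432, 0.3402]
tool_rot: [3.141, 0.001, 2.806]
force: [0.8, -0.3, -0.2]
grip_width: 0.0468
finger_force: 0.0
top
[228. 152.] 531 [737. 196.] [42. 48.] 27 h [0.073 0.11 ]
[411. 165.] 999 [ 713. -232.] [100.  60.] 9 h [0.026 0.035]
[303. 187.] 700 [661.  25.] [148. 149.] 90 h [0.016 0.022]
[304. 188.] 603 [663.  20.] [101. 102.] 26 h [0.009 0.021]
[460. 231.] 882 [ 551. -337.] [131. 159.] 14 h [0.02  0.025]
[471. 227.] 325 [ 566. -363.] [89. 36.] 11 h [0.023 0.029]
[449. 234.] 330 [ 542. -311.] [84. 41.] 21 h [0.022 0.029]
[152. 247.] 1955 [527. 375.] [ 99. 110.] 72 h [0.018 0.041]
side
[401. 197.] 1677 [ 545. -331.] [132. 158.] 14 h [0.018 0.026]
[321. 189.] 740 [ 707. -226.] [100.  60.] 12 h [0.023 0.033]
[260. 246.] 1926 [657.  27.] [149. 151.] 64 h [0.013 0.021]
[168. 387.] 2267 [514. 381.] [96. 94.] 71 h [0.019 0.039]
[133. 363.] 85 [575. 385.] [17. 20.] 64 h [0.019 0.02 ]
```

View pics/end.png

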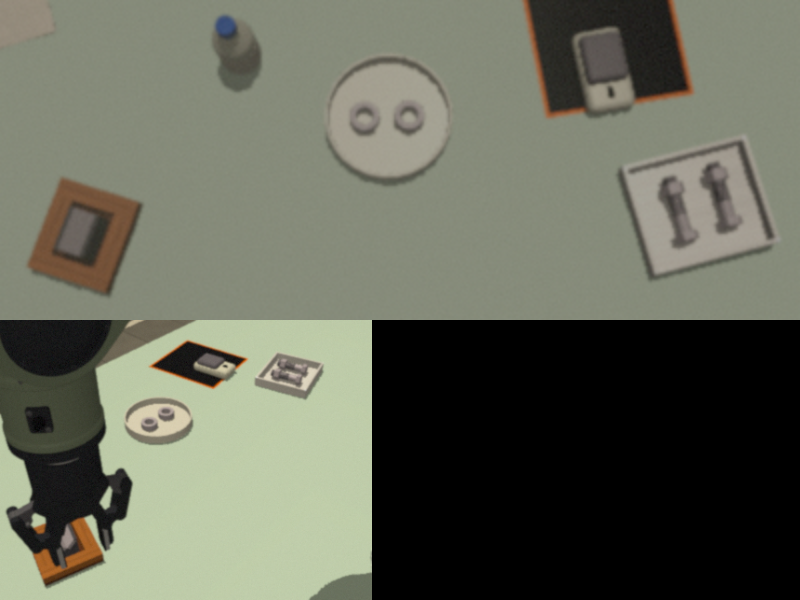

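The picture shows both rings flat in the dish at (364,117) and (409,117), both bolts flat in the tray at (678,210) and (721,196), and the V-block in the recess at (82,233) with its top 41 mm up. The mouse and bottle have not moved and the gripper is clear, so I'll hand in.

```bash
python3 -c "
from workcell import bot
print(bot.job_done())"
```

```text
the job is handed in; nothing more can be done
None
```

Job handed in at about 39 s: the last camera check showed both bolts flat in the tray, both rings flat in the dish, the V-block down in the case recess, and the mouse and bottle unmoved; no verdict was returned.

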